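# Back the sample can off the beam port on its ratchet winder

## Task

Back the blue sample can off the beam port using its ratchet winder: lift the yellow pawl clear and lay it right over on its back, then crank the wheel backward (clockwise from above) until the carriage pointer stands at the red marker, to within a tooth. Lower the pawl into the teeth again and turn the crank backward until the wheel bears firmly on the pawl, without forcing it, then let go. Work only with the pawl and the crank, never push the can or its carriage, and leave the vial, the tape roll and the mouse where they are.

Things in the scene. Friction and masses are not known exactly. Their poses are not given: they have to be found in the camera images.
- winder: Grey base of the winder, fixed to the table, 170 x 565 x 14 mm. Origin on the wheel's upright axis at table height; z up; +y runs along the rails from the wheel to the can and the beam port (white box, 164 mm high, at y = 310 to 400 mm); x points roughly away from the robot. The pawl bracket stands at y = -105 mm: two cheeks, 31 mm over all along x, 66 mm high.
- wheel_axis (a point): Point on the wheel's upright axis, 94 mm above the table (as high as the crank knob's middle). The wheel is a dark steel disc of radius 70 mm, top 44 mm above the table; 20 saw teeth 9 mm high (0.314 rad apiece) stand on its rim between radii 48 and 68 mm. The teeth's places are not told.
- crank_knob (a point): Middle of the black upright round crank knob, diameter 18 mm, from 70 to 118 mm above the table, 80 mm from the wheel's axis, on a red crank arm (18 mm wide, top 70 mm above the table). The knob does not spin on the arm. It starts about opposite the pawl and has no need to come near it.
- wheel (a joint): Wheel angle, rad, limited to -2.5 and 0.45. Grows counter-clockwise from above (forward: can towards the port, pawl clicking over the teeth), falls clockwise (backward). Starts near -0.3 to 0.3; at 0 the knob is 2.2 rad counter-clockwise from the winder's x axis. The wheel drags (0.15 N m, 2 N at the knob) and stays where it is left.
- pawl_grip (a point): Centre of the red grip on the yellow pawl: a lying cylinder, diameter 20 mm, 20 mm long, its axis along the winder's x axis. With the pawl down it is 85 mm above the table, 60 mm from the wheel's axis on the winder's -y side. Nothing stands within 30 mm beside its two end faces. It travels on an arc of radius 52 mm about the pivot.
- pawl_pivot (a point): The pawl's level hinge axis, along the winder's x axis, 58 mm above the table, 105 mm from the wheel's axis on the winder's -y side. With the pawl down the wheel is blocked backward, within one tooth at most. The pawl bears firmly from 5 N at its nose (about 6 N pushed at the knob); over 30 N there (about 23 N at the knob) is forcing it.
- pawl (a joint): Pawl angle, rad: about 0 when fully down between two teeth, up to 0.2 when riding on a tooth; grows as it is lifted up and away from the wheel. Past about 1.2 it falls over backward by its own weight and rests on its back at 2.0; below that it falls back into the teeth. Weight about 0.18 kg.
- pointer (a point): Tip of the black pointer on the side of the aluminium carriage which bears the blue can (76 mm across, top 147 mm above the table). The carriage follows the wheel: 20 mm along the winder's y axis per rad, so 6.3 mm per tooth.
- mark (a point): Top of the red marker clip (5 mm wide) on the white scale beside the pointer. The pointer is at the marker when both have the same y in the winder's frame.
- vial_mid (a point): Middle of a small amber vial, 28 mm across, 55 mm high, upright. Not to be disturbed.
- tape_mid (a point): Middle of a brown tape roll lying flat, 100 mm across, 45 mm high. Not to be disturbed.
- mouse_mid (a point): Middle of a white computer mouse, 60 x 105 x 33 mm. Not to be disturbed.

How it is judged:
By the outcome, as a careful person would: the job done as asked, in the order asked, and still so for the second after the job is handed in, with the robot touching nothing.
It also fails if it takes over 72 s, if anything falls off the work surface, if the arm or the gripper's body presses on something with over 40 N, if the wrist force passes 120 N, or if a joint passes its speed limit or range.

## Robot

A 6-joint arm with a two-finger parallel gripper is mounted at the origin on the work surface. World frame = base frame: x ahead of the robot, y to its left, z up, the work surface at z = 0. Lengths are in mm, angles in rad, forces in N, time in s.
With the tool pointing down it reaches from about 275 to 750 mm from the base axis. Payload 10.2 kg.
Tool frame: the origin (TCP) lies on the front face of the gripper's body, between the roots of the fingers; the fingertips stand 73 mm ahead of it and the grasp point (between the pads) lies 54 mm ahead of it; z points along the fingers, y is the direction in which the jaws open and shut (so a half turn about z gives the same grasp; the last joint's range is limited). The gripper opens to 85 mm and grips with 20 to 120 N. Pads are 22 mm wide; open, the fingers measure 114 mm over their backs; the gripper's body (76 mm by 85 mm) begins 54 mm behind the grasp point. The pads swing forward as they close: fully open they stand 13 mm farther back than shut.
Start: joints at [1.089, 0.313, 1.498, -0, 1.331, -0.223], TCP at [134.371, 507.52, 303.894] pointing down, gripper open.
Joint ranges: [-2.94, 2.94], [-0.97, 2.17], [0.19, 2.56], [-1.23, 4.37], [0.02, 3.11], [-2.88, 2.88]. Speed limits (rad/s): [2.39, 2.39, 3.01, 3.14, 3.14, 3.14].

## Interface

Orientations are given as a unit quaternion [w, x, y, z].
In Python, from rig import ctrl gives the robot as it stands.
- The arm moves only by the tool move_arm, never from a script. Its argument "series" is a list of rows, each a list of 3 entries, a list of its own where there are three numbers: the shift along the tool's x, y, z in mm, then the turn about the tool's z in degrees, then the opening, from 0 (shut) to 1 (fully open). In form: [[[tx, ty, tz], yaw, grip], ...]. A call has 1 to 10 rows; each row is the pose to reach, as a shift and turn from the pose commanded when the call began, along the tool's axes at that moment; what a row does not reach only later rows make up. A row lasts 1/8 s, in which the tool goes at most 62.5 mm and 10.7 degrees, less where a joint would pass 70% of its speed; a pose out of reach is approached as far as the arm can. A call with a gripper value outside its range is refused whole. The fingers move at their own pace and stop on an object; "force" is the grip in N (left out, the last holds). Time passes only in rows, so rows that repeat a pose let the fingers close. It gives the time, the measured TCP pose, the force and the opening at its end, in the units of the state.
- ctrl.sense(): the state, without advancing time (a new reading comes with each control period).
- ctrl.capture(name): name is "scene" or "top" or "wrist"; returns (picture, depth): 480x640x3 uint8, red, green, blue; 480x640 float32, mm along the optical axis (not along the pixel's ray), 0 where there is no reading.
- ctrl.camera_model(name): a dict with "fov_y" (degrees; the focal length in pixels is half the picture's height over the tangent of half this angle, whatever the lens; pixels are square), "cx", "cy" (the principal point, pixels), "rvec" (rotation vector, rad) and "tvec" (3), from world to camera coordinates, as OpenCV has them. Camera axes: x right, y down, z forward; pixel columns grow to the right and rows downward; lengths in mm; the calibration is good to about 2 mm. The wrist camera is an equidistant fisheye: a pixel r from the principal point sees the ray r / f radians off the axis. A picture is of the moment at which its call begins: read the wrist's pose just before it. camera_model takes no time and is no camera call; for the wrist camera it gives the pose at the moment of the call.
- ctrl.finish_job(): hands the job in, once; it reports no verdict.
The state is a dict: "time_s": time; "joints": joint angles; "dq": joint speeds; "tau": joint torques, N m; "eef_pos": TCP position; "ee_rot": TCP orientation; "force": force on the tool from outside, world axes, zero at the start; "wrist_torque": the same for the moment, N m; "grip_width": opening from 0.0 (shut) to 1.0 (fully open).
Only numpy, scipy, OpenCV 4.12 (cv2) and the standard library are available. Lean on these libraries where they do the work, as an engineer would, in place of code of your own. Each camera call takes 0.05 s, during which the arm holds its last target.

## Working session

There is one attempt and no reset: what is moved stays moved. The work goes in short steps, Python scripts to look and compute and a tool call to move; the robot and the scene stay as the last step left them, time stands still between calls to the robot, and variables do not carry over. Pictures are saved under pics/ and viewed, and the job is handed in when it is done.

Besides the shell and the picture viewer there is one more tool, called in YAML: its name, and indented under it one key for each argument. move_arm: Moves the arm, as the interface text tells. Its arguments: {"type":"object","properties":{"series":{"type":"array","items":{"type":"array"}},"force":{"type":"number"}},"required":["series"]}

```bash
ls; mkdir -p pics; python3 - <<'E'
from rig import ctrl
import cv2,numpy as np
print(ctrl.sense())
for n in("scene","top"):
    p,d=ctrl.capture(n); cv2.imwrite(f"pics/{n}0.png",p[:,:,::-1]); np.save(f"pics/{n}0.npy",d); print(n,ctrl.camera_model(n))
print(ctrl.camera_model("wrist"))
E
```

```text
pics
{'time_s': 0.0, 'joints': array([ 1.08859544e+00,  3.13441798e-01,  1.49844747e+00,  1.92971667e-05,
        1.33099989e+00, -2.23371634e-01]), 'dq': array([-5.27212305e-04,  4.65126506e-05,  8.06963045e-04, -3.48989003e-04,
        1.20751741e-03,  9.48633903e-04]), 'tau': array([ 7.12545698e-04, -4.12268579e+01, -2.59742385e+01, -1.27720778e-04,
        4.14270413e-03, -1.78933544e-05]), 'eef_pos': array([134.28701913, 507.360849  , 303.33530529]), 'ee_rot': array([-2.32773416e-04,  1.29055935e-01,  9.91637104e-01, -6.05089391e-04]), 'force': array([-0.13937413,  0.46597798,  0.33850105]), 'wrist_torque': array([ 0.03815515, -0.0229243 ,  0.0057844 ]), 'grip_width': 0.9929493039425178}
scene {'fov_y': 48.90472369096761, 'cx': 315.6543737817431, 'cy': 236.405020819964, 'rvec': array([ 1.80784246,  1.33770156, -0.71687733]), 'tvec': array([-128.72743694, -209.88109341, 1401.62213204])}
top {'fov_y': 49.4706715242707, 'cx': 311.6597999163039, 'cy': 238.74495445091515, 'rvec': array([ 1.94490413, -2.23721486,  0.28112308]), 'tvec': array([ 29.74928592, 558.53862322, 800.99300542])}
{'fov_y': 65.70646984690485, 'cx': 318.825659420548, 'cy': 239.74109891228474, 'rvec': array([-2.27335812, -1.74956962, -0.28685759]), 'tvec': array([-524.63034263,  -41.97441389,  379.72676733])}
```

View pics/scene0.png

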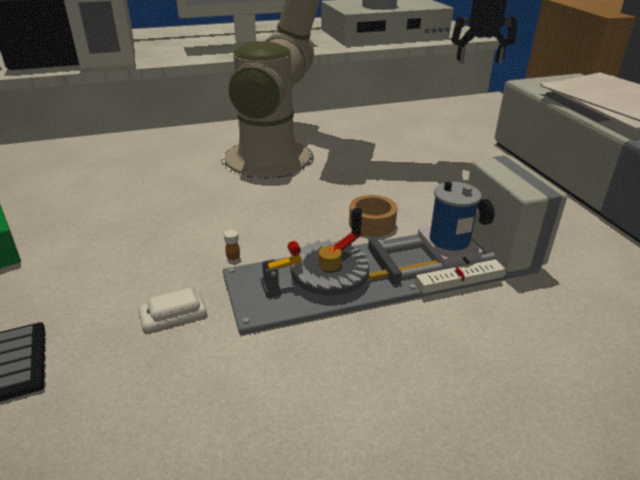

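View pics/top0.png

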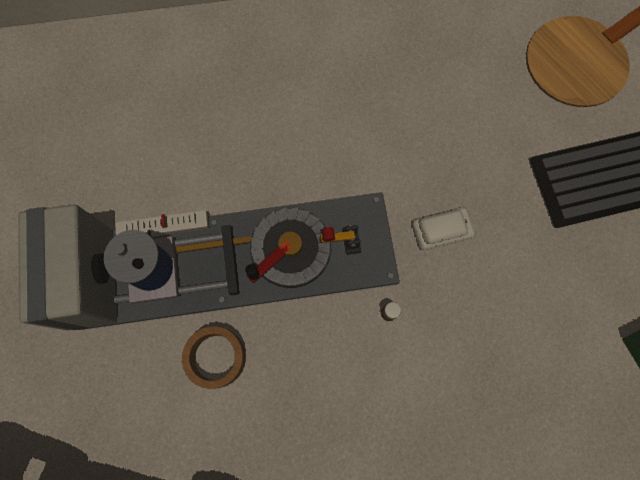

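```bash
cat > h.py <<'E'
import numpy as np,cv2
from rig import ctrl
def K(m):
    f=240/np.tan(np.radians(m['fov_y'])/2); return f
def atz(m,u,v,z):
    R,_=cv2.Rodrigues(m['rvec']);f=K(m)
    r=R.T@np.array([(u-m['cx'])/f,(v-m['cy'])/f,1]);c=-R.T@m['tvec']
    return c+r*(z-c[2])/r[2]
def proj(m,P):
    R,_=cv2.Rodrigues(m['rvec']);f=K(m); p=R@np.asarray(P,float)+m['tvec']
    return np.array([m['cx']+f*p[0]/p[2],m['cy']+f*p[1]/p[2]])
def projfish(m,P):
    R,_=cv2.Rodrigues(m['rvec']);f=K(m); p=R@np.asarray(P,float)+m['tvec']
    rr=np.hypot(p[0],p[1]);th=np.arctan2(rr,p[2]);return np.array([m['cx']+f*th*p[0]/rr,m['cy']+f*th*p[1]/rr])
def crop(p,x0,y0,x1,y1,s,name):
    c=cv2.resize(np.ascontiguousarray(p[y0:y1,x0:x1]),None,fx=s,fy=s,interpolation=cv2.INTER_CUBIC);cv2.imwrite(name,c)
E
python3 - <<'E'
import cv2
from h import *
p=cv2.imread("pics/top0.png")
crop(p,230,185,410,305,4.4,"pics/t1.png")
crop(p,100,190,260,310,5,"pics/t2.png")
s=cv2.imread("pics/scene0.png")
crop(s,210,160,570,340,2.2,"pics/s1.png")
m=ctrl.camera_model("top"); d=np.load("pics/top0.npy")
R,_=cv2.Rodrigues(m['rvec']);f=K(m);v,u=np.mgrid[0:480,0:640]
P=np.stack([(u-m['cx'])/f*d,(v-m['cy'])/f*d,d],-1)-m['tvec'];W=P@R
np.save("pics/topW.npy",W)
for n,(u,v) in dict(hub=(290,243),knob=(253,271),grip=(328,234),br=(352,239),can=(133,257),vial=(392,310),tape=(213,385),mouse=(442,228),port=(60,270),mark=(164,221)).items(): print(n,W[v,u].round(1))
E
```

```text
hub [554.6 -11.4  72. ]
knob [506.5  50.8 118.8]
grip [552.6 -74.1 104.9]
br [ 549.5 -115.9   61.7]
can [546.7 224.5 148.7]
vial [ 422.8 -162.6   56. ]
tape [345.4 140.8  49.3]
mouse [ 553.6 -278.2   34.9]
port [537.5 325.6 166.1]
mark [632.8 202.   39. ]
```

View pics/t1.png

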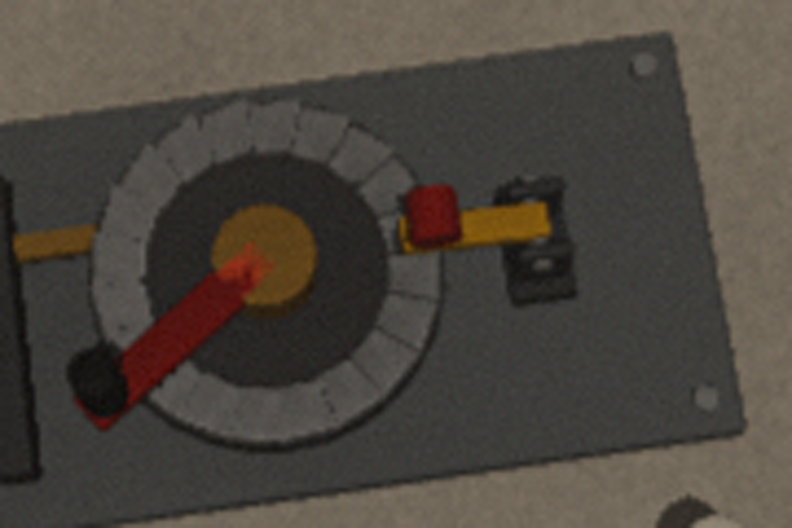

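View pics/t2.png

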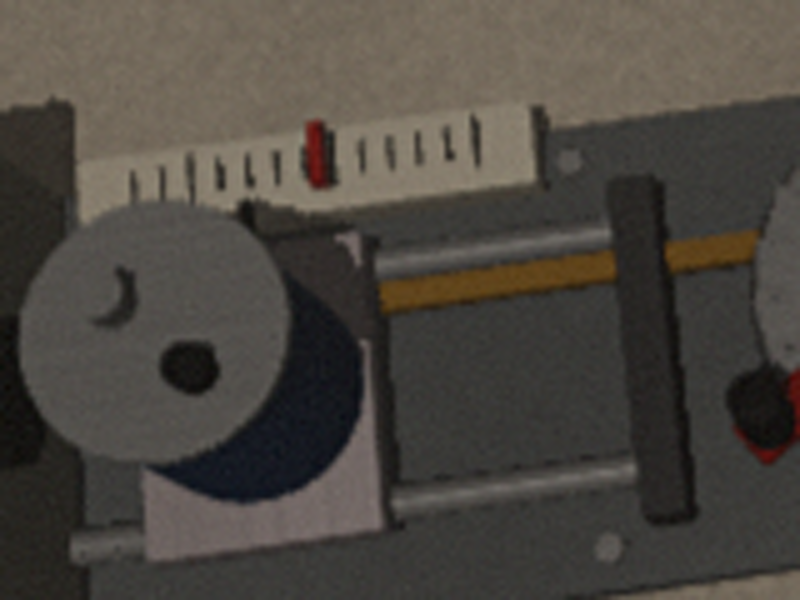

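View pics/s1.png

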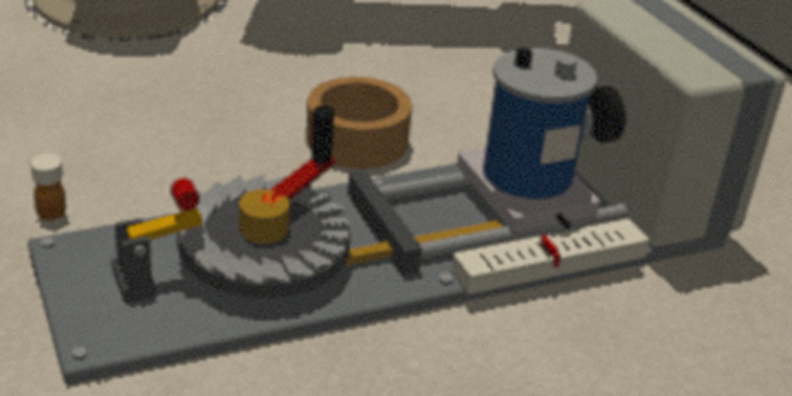

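```bash
python3 - <<'E'
from h import *
m=ctrl.camera_model("top")
t1=lambda x,y:(230+x/4.4,185+y/4.4); t2=lambda x,y:(100+x/5,190+y/5)
pt=lambda q,z:atz(m,q[0],q[1],z).round(1)
A=pt(t1(672,35),14);B=pt(t1(742,430),14);C=pt(t1(0,125),14)
print("corners",A,B,C, np.linalg.norm(A-B))
d=C-A; print("yaw from edge",np.degrees(np.arctan2(-d[0],d[1])))
e=A-B; print("yaw from end",np.degrees(np.arctan2(e[1],e[0])))
print("hub",pt(t1(265,250),72)); print("knobtop",pt(t1(95,370),118))
print("gripTop",pt(t1(432,210),95),pt(t1(432,210),104))
print("bracket cheeks", [pt(t1(*q),66) for q in((530,188),(545,262))])
print("mark",pt(t2(317,122),39),"pointer",pt(t2(245,208),39), pt(t2(245,208),30))
W=np.load("pics/topW.npy")
p=cv2.imread("pics/top0.png").astype(int)
b,g,r=p[...,0],p[...,1],p[...,2]
red=(r>90)&(g<50)&(b<50)
lab=cv2.connectedComponentsWithStats(red.astype(np.uint8))
for i in range(1,lab[0]):
    if lab[2][i,4]>15: 
        k=lab[1]==i; print(lab[2][i],lab[3][i],np.percentile(W[k],[5,50,95],axis=0).round(1).tolist())
E
```

```text
corners [ 638.8 -190.6   14. ] [ 471.8 -189.6   14. ] [638.8  89.3  14. ] 167.00299398513783
yaw from edge -0.0
yaw from end -0.34308439952352954
hub [556.5 -12.1  72. ]
knobtop [509.9  52.7 118. ]
gripTop [557.2 -75.4  95. ] [554.9 -74.8 104. ]
bracket cheeks [array([ 568.2, -116. ,   66. ]), array([ 538.5, -117. ,   66. ])]
mark [645.  202.2  39. ] pointer [617.2 229.2  39. ] [620.  231.7  30. ]
[161 214   3  12  20] [162.45 219.65] [[626.5, 202.8, 37.3], [635.5, 204.2, 41.1], [644.9, 205.4, 42.4]]
[326 227   6  11  44] [328.18181818 232.31818182] [[548.4, -78.3, 99.8], [556.0, -75.3, 102.0], [563.3, -71.5, 104.9]]
[279 243  11   9  51] [284.49019608 246.82352941] [[543.0, -7.6, 69.7], [550.0, -2.1, 71.7], [554.2, 6.0, 74.2]]
```

```bash
cat >> h.py <<'E'
def tool():
    s=ctrl.sense();w,x,y,z=s['ee_rot'];a=2*np.degrees(np.arctan2(y,x)) # tool x heading, tool down
    return s['eef_pos'],a
def shift(dx,dy,dz,a):
    a=np.radians(a);X=np.array([np.cos(a),np.sin(a)]);Y=np.array([np.sin(a),-np.cos(a)])
    d=np.array([dx,dy]);return [round(float(d@X),1),round(float(d@Y),1),-dz]
E
python3 - <<'E'
from h import *
print(tool(), shift(555-134.4,-75-507.5,-44,165.17))
E
```

```text
(array([134.29356839, 507.37662876, 303.39459859]), np.float64(165.1741293004778)) [-555.7, -455.4, 44]
```

move_arm:
  series:
    - [[-555.7,-455.4,44],75.2,1]
    - [[-555.7,-455.4,44],75.2,1]
    - [[-555.7,-455.4,44],75.2,1]
    - [[-555.7,-455.4,44],75.2,1]
    - [[-555.7,-455.4,44],75.2,1]
    - [[-555.7,-455.4,44],75.2,1]
    - [[-555.7,-455.4,44],75.2,1]
    - [[-555.7,-455.4,44],75.2,1]
    - [[-555.7,-455.4,44],75.2,1]
    - [[-555.7,-455.4,44],75.2,1]
  force: 25

```text
time_s: 1.35
eef_pos: [500.4, -0.2, 265.4]
ee_rot: [-0.0, 0.707, 0.707, -0.0]
force: [0.4, 1.6, -0.2]
grip_width: 1.005
```

```bash
python3 - <<'E'
from h import *
m=ctrl.camera_model("wrist");print(m)
p,d=ctrl.capture("wrist"); cv2.imwrite("pics/w1.png",p[:,:,::-1]); print(tool())
for n,P in dict(grip=(555,-75,93),knob=(510,52.7,118),mark=(635,203,39),axis=(555.5,-12,72)).items(): print(n,projfish(m,P))
E
```

```text
{'fov_y': 65.70646984690485, 'cx': 318.825659420548, 'cy': 239.74109891228474, 'rvec': array([-2.81568926e+00,  1.70805208e-03,  2.44177291e-04]), 'tvec': array([-501.19804309,  -28.70266627,  343.56486654])}
(array([503.41822036,  -5.35728291, 264.5805491 ]), np.float64(89.73504019585957))
grip [388.23192354 331.79991317]
knob [333.763173   168.92725456]
mark [478.66104833 -10.69609614]
axis [390.28070301 246.41949364]
```

View pics/w1.png

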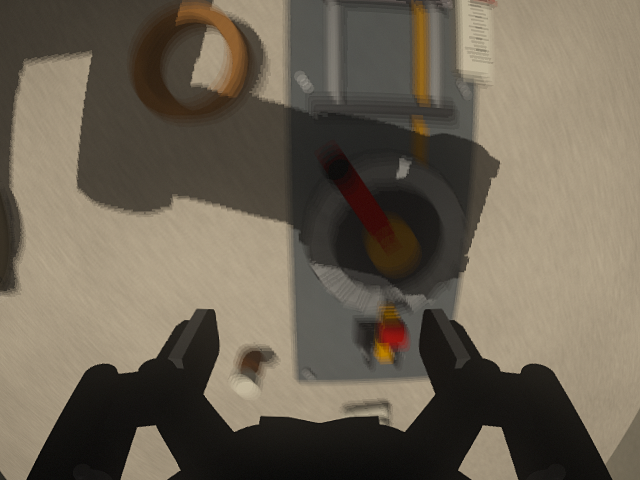

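move_arm:
  series:
    - [[0,0,0],0,1]

```text
time_s: 1.52
eef_pos: [499.9, 0.6, 264.9]
ee_rot: [-0.001, 0.708, 0.706, -0.0]
force: [-1.0, -0.1, -0.4]
grip_width: 1.003
```

```bash
python3 - <<'E'
from h import *
print(tool(),ctrl.sense()['time_s'])
m=ctrl.camera_model("wrist")
p,d=ctrl.capture("wrist"); cv2.imwrite("pics/w2.png",p[:,:,::-1]); print(tool())
for n,P in dict(grip=(555,-75,93),gripdown=(555,-72,85),knob=(510,52.7,118),axis=(555.5,-12,72)).items(): print(n,projfish(m,P))
crop(p[:,:,::-1],280,140,480,400,2.3,"pics/w2c.png")
E
```

```text
(array([499.8940545 ,   0.56204926, 264.87297229]), np.float64(89.8252877982176)) 1.525
(array([499.39282985,   1.65981931, 265.16510228]), np.float64(89.92035970766597))
grip [389.51138229 332.90282197]
gripdown [388.17302866 324.3091703 ]
knob [334.90891809 170.30484834]
axis [391.48051327 247.50567318]
```

View pics/w2c.png

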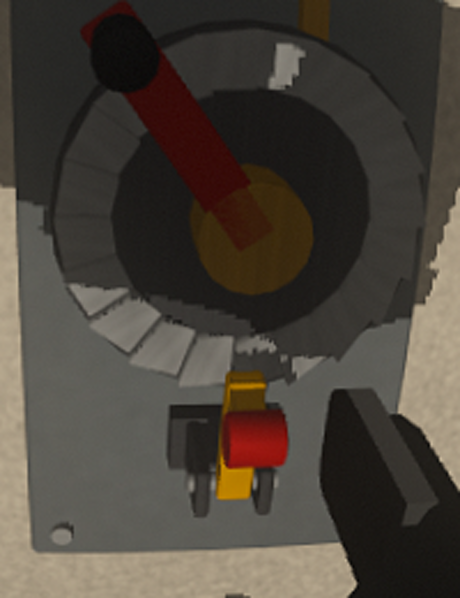

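move_arm:
  series:
    - [[-40,30,0],0,1]
    - [[-77,56,20],0,1]
    - [[-77,56,60],0,1]
    - [[-77,56,80],0,1]
    - [[-77,56,80],0,1]
    - [[-77,56,80],0,1]

```text
time_s: 2.33
eef_pos: [555.8, -74.6, 187.0]
ee_rot: [0.001, 0.707, 0.707, 0.0]
force: [0.5, -0.1, 0.9]
grip_width: 0.998
```

```bash
python3 - <<'E'
from h import *
print(tool(),ctrl.sense()['time_s'])
m=ctrl.camera_model("wrist")
p,d=ctrl.capture("wrist"); cv2.imwrite("pics/w3.png",p[:,:,::-1]); print(tool())
for n,P in dict(gripL=(545,-75.5,92),gripR=(565,-75.5,92),TCPgrasp=(555.5,-75.5,132),knob=(510,52.7,118),axis=(555.5,-12,72)).items(): print(n,projfish(m,P))
E
```

```text
(array([555.82722434, -74.57479516, 187.02133762]), np.float64(90.03541645246662)) 2.325
(array([555.91209923, -74.75070506, 187.11443727]), np.float64(90.02096215830899))
gripL [295.02629233 292.81142444]
gripR [335.48185534 292.82385457]
TCPgrasp [315.83596196 337.95313096]
knob [195.1931684   9.7719852]
axis [316.22293115 158.21489687]
```

View pics/w3.png

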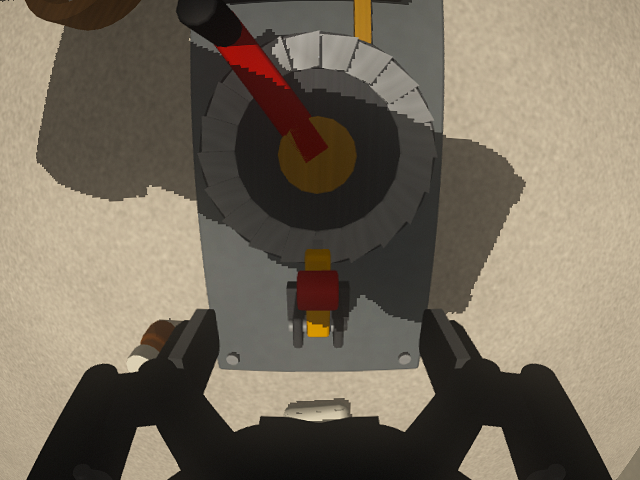

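move_arm:
  series:
    - [[0,1,20],0,1]
    - [[0,1,39],0,1]
    - [[0,1,39],0,0.3]
    - [[0,1,39],0,0]
    - [[0,1,39],0,0]
    - [[0,1,39],0,0]
    - [[0,1,39],0,0]
  force: 25

```text
time_s: 3.25
eef_pos: [555.6, -75.0, 147.3]
ee_rot: [-0.001, 0.707, 0.707, -0.001]
force: [-9.9, 0.9, 8.2]
grip_width: 0.225
```

```bash
python3 - <<'E'
from h import *
print(tool(),ctrl.sense()['force'],ctrl.sense()['grip_width'],ctrl.sense()['time_s'])
p,d=ctrl.capture("wrist"); cv2.imwrite("pics/w4.png",p[:,:,::-1])
E
```

```text
(array([555.61885768, -74.96835483, 147.33807594]), np.float64(90.00186440655764)) [-9.86402885  0.91618695  8.24511269] 0.22477978339836993 3.25
```

View pics/w4.png

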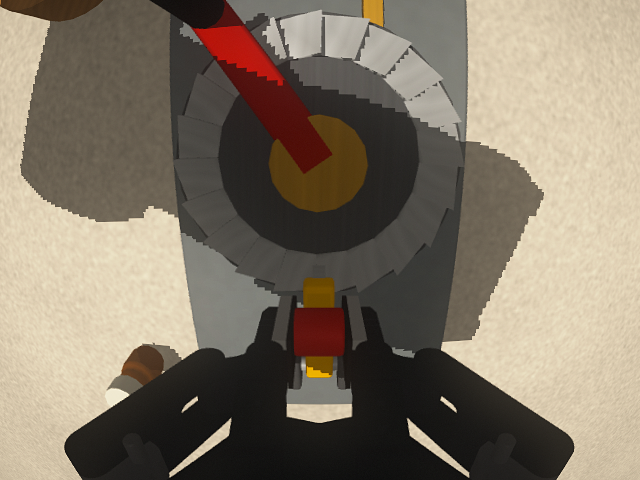

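move_arm:
  series:
    - [[-4.7,-0.7,-4.8],0,0]
    - [[-9.9,-0.7,-8.9],0,0]
    - [[-15.8,-0.7,-12.4],0,0]
    - [[-22.1,-0.7,-15.3],0,0]
    - [[-28.8,-0.7,-17.2],0,0]
    - [[-35.6,-0.7,-18.3],0,0]
    - [[-42.5,-0.7,-18.4],0,0]
    - [[-49.4,-0.7,-17.7],0,0]
    - [[-56.1,-0.7,-16],0,0]

```text
time_s: 4.42
eef_pos: [555.6, -131.2, 163.4]
ee_rot: [-0.001, 0.707, 0.707, -0.0]
force: [-4.1, 3.2, 5.5]
grip_width: 0.223
```

```bash
python3 - <<'E'
from h import *
print(tool(),ctrl.sense()['force'],ctrl.sense()['grip_width'],ctrl.sense()['time_s'])
p,d=ctrl.capture("wrist"); cv2.imwrite("pics/w5.png",p[:,:,::-1])
E
```

```text
(array([ 555.56022302, -131.20502003,  163.43338181]), np.float64(89.9834319843003)) [-4.05568786  3.1881339   5.49115513] 0.2231197843838529 4.425
```

View pics/w5.png

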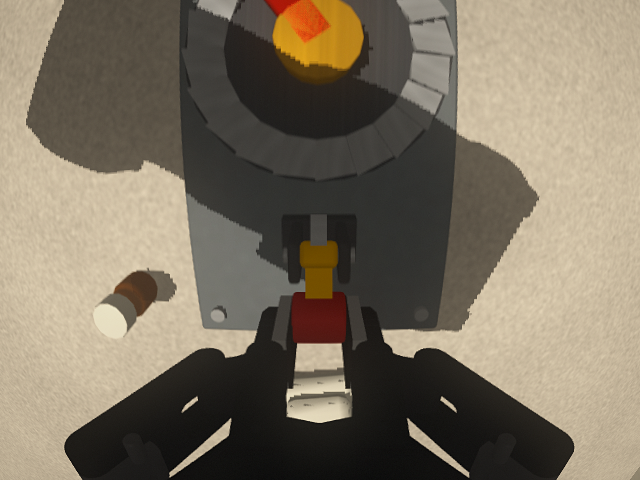

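move_arm:
  series:
    - [[-6.5,0,2.6],0,0]
    - [[-12.5,0,5.9],0,0]
    - [[-18.1,0,10],0,0]
    - [[-23.1,0,14.8],0,0]
    - [[-26.3,0,18.7],0,0]
    - [[-26.3,0,18.7],0,0]
    - [[-26.3,0,18.7],0,0.6]
    - [[-26.3,0,18.7],0,0.6]
    - [[-26.3,0,18.7],0,0.6]
    - [[-26.3,0,0],0,0.6]

```text
time_s: 5.72
eef_pos: [555.4, -157.3, 161.8]
ee_rot: [-0.001, 0.707, 0.707, -0.0]
force: [0.1, -0.2, 0.5]
grip_width: 0.603
```

```bash
python3 - <<'E'
from h import *
print(tool(),ctrl.sense()['force'],ctrl.sense()['grip_width'],ctrl.sense()['time_s'])
p,d=ctrl.capture("wrist"); cv2.imwrite("pics/w6.png",p[:,:,::-1])
E
```

```text
(array([ 555.39871084, -157.33109603,  161.75582134]), np.float64(89.97597487047972)) [ 0.10840315 -0.18241738  0.529168  ] 0.6032008944635384 5.725
```

View pics/w6.png

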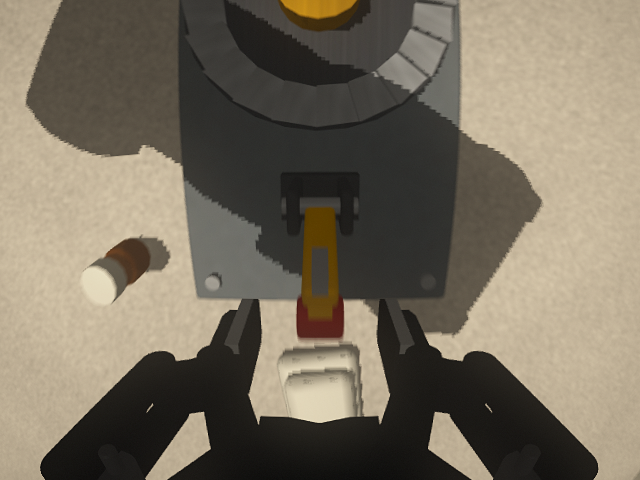

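move_arm:
  series:
    - [[0,0,-60],0,0.6]
    - [[50,-10,-72],-10,0.6]
    - [[105,-25,-72],-20,0.6]
    - [[160,-40,-72],-30,0.6]
    - [[200,-46.4,-72],-35,0.6]
    - [[211.7,-46.4,-72],-35,0.6]
    - [[211.7,-46.4,-72],-35,0.6]
    - [[211.7,-46.4,-72],-35,0.6]

```text
time_s: 6.78
eef_pos: [509.9, 53.0, 234.5]
ee_rot: [0.0, 0.463, 0.886, -0.0]
force: [0.1, -0.2, 0.3]
grip_width: 0.601
```

```bash
cat > look.py <<'E'
import sys
from h import *
n=sys.argv[1]
s=ctrl.sense();print(tool(),s['force'].round(1),round(s['grip_width'],3),s['time_s'])
m=ctrl.camera_model("wrist")
p,d=ctrl.capture("wrist"); cv2.imwrite(f"pics/{n}.png",p[:,:,::-1])
for q in sys.argv[2:]:
    P=eval(q); print(q,projfish(m,P).round(1))
np.save(f"pics/{n}_m.npy",m,allow_pickle=True);np.save(f"pics/{n}_d.npy",d)
E
python3 look.py w7 "(509.5,54,118)" "(509.5,54,70)" "(556,-11,72)" "(556,-11,44)"
```

```text
(array([509.85835244,  53.01382434, 234.5096338 ]), np.float64(124.87005263769673)) [ 0.1 -0.2  0.3] 0.601 6.775
(509.5,54,118) [318.3 271.2]
(509.5,54,70) [318.4 242.3]
(556,-11,72) [319.8 343.9]
(556,-11,44) [319.7 324.5]
```

View pics/w7.png

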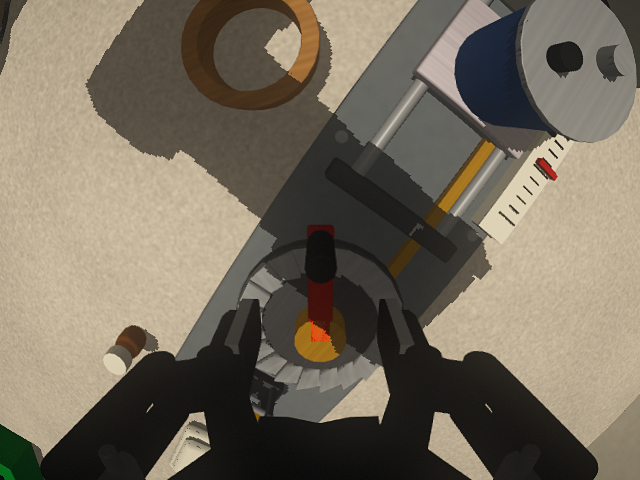

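move_arm:
  series:
    - [[0,1.3,40],0,0.6]
    - [[0,1.3,75],0,0.6]
    - [[0,1.3,82],0,0.6]
    - [[0,1.3,82],0,0]
    - [[0,1.3,82],0,0]
    - [[0,1.3,82],0,0]
    - [[0,1.3,82],0,0]
  force: 40

```text
time_s: 7.7
eef_pos: [511.2, 54.6, 154.1]
ee_rot: [0.001, 0.462, 0.887, 0.0]
force: [-0.7, -2.2, 7.6]
grip_width: 0.2
```

```bash
python3 look.py w8; python3 - <<'E'
from h import *
for n in("scene","top"):
    p,d=ctrl.capture(n); cv2.imwrite(f"pics/{n}1.png",p[:,:,::-1])
E
```

```text
(array([511.21672919,  54.61011135, 154.08796653]), np.float64(124.97592663736842)) [-0.7 -2.2  7.6] 0.2 7.7
```

View pics/w8.png

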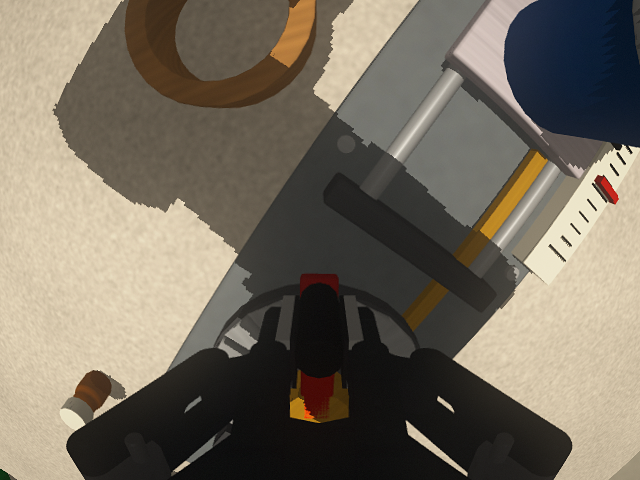

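View pics/scene1.png

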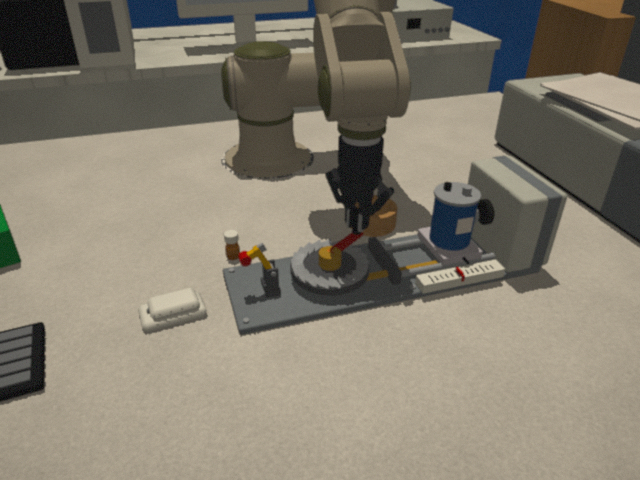

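View pics/top1.png

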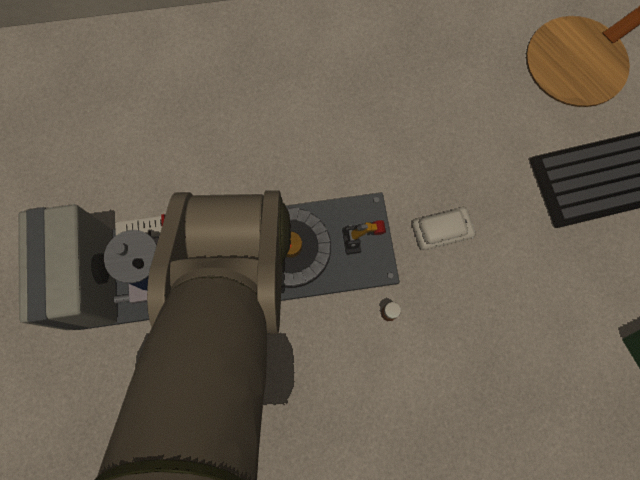

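move_arm:
  series:
    - [[-0.6,9.7,0],7,0]
    - [[-2.4,19.4,0],14,0]
    - [[-5.3,28.7,0],21,0]
    - [[-9.4,37.6,0],28,0]
    - [[-14.5,45.9,0],35,0]
    - [[-20.5,53.5,0],42,0]
    - [[-27.5,60.4,0],49,0]
    - [[-35.3,66.3,0],56,0]
    - [[-35.3,66.3,0],56,0]
    - [[-35.3,66.3,0],56,0]

```text
time_s: 9.1
eef_pos: [585.3, 62.1, 154.0]
ee_rot: [0.002, 0.824, 0.566, -0.001]
force: [-5.4, -12.2, 7.8]
grip_width: 0.202
```

```bash
python3 look.py w9; python3 - <<'E'
from h import *
p,d=ctrl.capture("scene"); cv2.imwrite("pics/scene2.png",p[:,:,::-1])
a=cv2.imread("pics/scene1.png")
crop(a,405,200,555,300,5.3,"pics/s1c.png");crop(p[:,:,::-1],405,200,555,300,5.3,"pics/s2c.png")
E
```

```text
(array([585.32987111,  62.05379586, 154.04975342]), np.float64(68.93996587270965)) [ -5.4 -12.2   7.8] 0.202 9.1
```

View pics/w9.png

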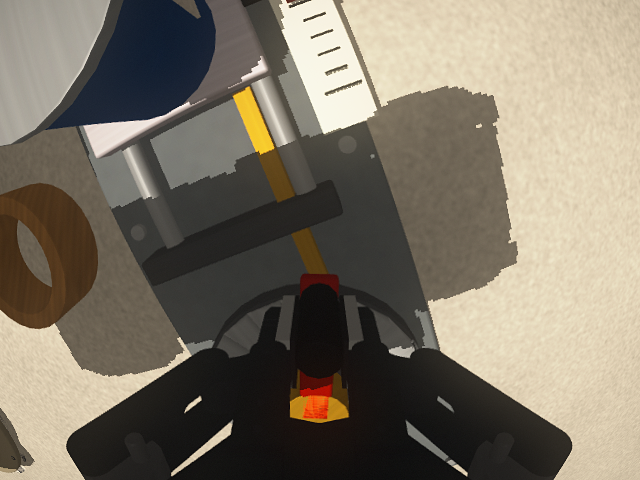

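View pics/s1c.png

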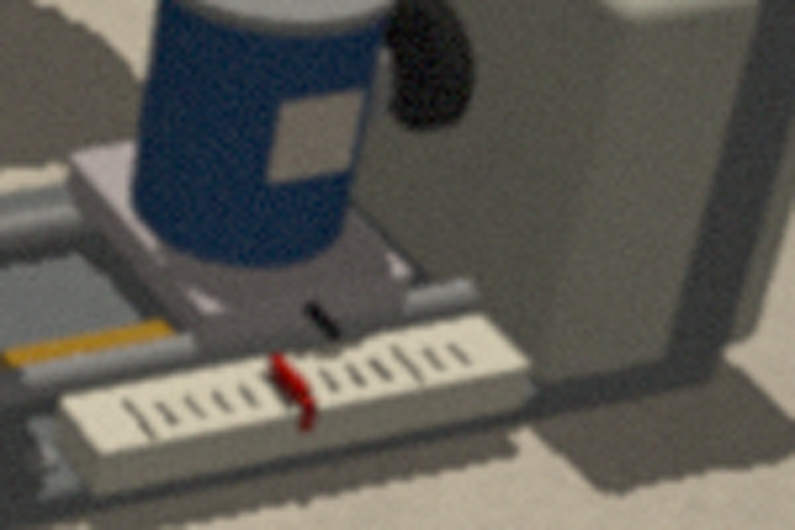

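View pics/s2c.png

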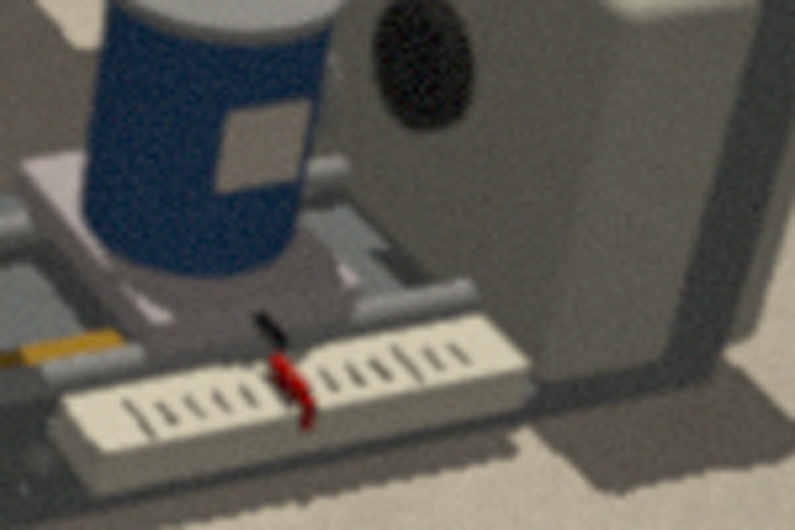

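```bash
python3 - <<'E'
from h import *
m=ctrl.camera_model("scene")
c=lambda x,y:(405+x/5.3,200+y/5.3)
for nm,q in dict(p2tip=(283,346),p2root=(258,315),p1tip=(336,337),p1root=(308,306),mkTopIn=(280,355),mkTopOut=(300,400)).items():
    print(nm,[atz(m,*c(*q),z).round(1).tolist() for z in(30,36,42)])
for y in (202,205,208):
  print(y,[((proj(m,(x,y,z))-[405,200])*5.3).round(0).tolist() for x,z in((626,39),(645,39))])
W=np.load("pics/topW.npy")
for u,v in((149,231),(150,232),(147,229),(125,225),(180,222),(195,220),(163,216),(163,220),(164,224)): print(u,v,W[v,u].round(1))
E
python3 - <<'E'
import cv2
import sys; sys.path.insert(0,'.')
from h import *
p=cv2.imread("pics/top0.png"); crop(p,115,200,215,260,8,"pics/t3.png")
E
```

```text
p2tip [[609.3, 217.4, 30.0], [616.2, 212.4, 36.0], [623.2, 207.4, 42.0]]
p2root [[590.8, 218.2, 30.0], [598.0, 213.2, 36.0], [605.1, 208.2, 42.0]]
p1tip [[610.0, 237.3, 30.0], [616.9, 232.2, 36.0], [623.8, 227.0, 42.0]]
p1root [[591.2, 237.5, 30.0], [598.3, 232.3, 36.0], [605.4, 227.1, 42.0]]
mkTopIn [[613.6, 213.8, 30.0], [620.4, 208.9, 36.0], [627.3, 203.9, 42.0]]
mkTopOut [[637.6, 207.5, 30.0], [644.3, 202.6, 36.0], [650.9, 197.8, 42.0]]
202 [[271.0, 361.0], [301.0, 394.0]]
205 [[280.0, 359.0], [309.0, 393.0]]
208 [[288.0, 358.0], [317.0, 391.0]]
149 231 [617.1 228.1  42.7]
150 232 [616.1 227.4  39.5]
147 229 [623.8 233.6  34.6]
125 225 [637.1 272.   32.8]
180 222 [628.4 175.3  35. ]
195 220 [628.5 149.   34.7]
163 216 [641.6 202.7  40.6]
163 220 [634.8 203.6  39.2]
164 224 [626.8 202.   40.7]
```

View pics/t3.png

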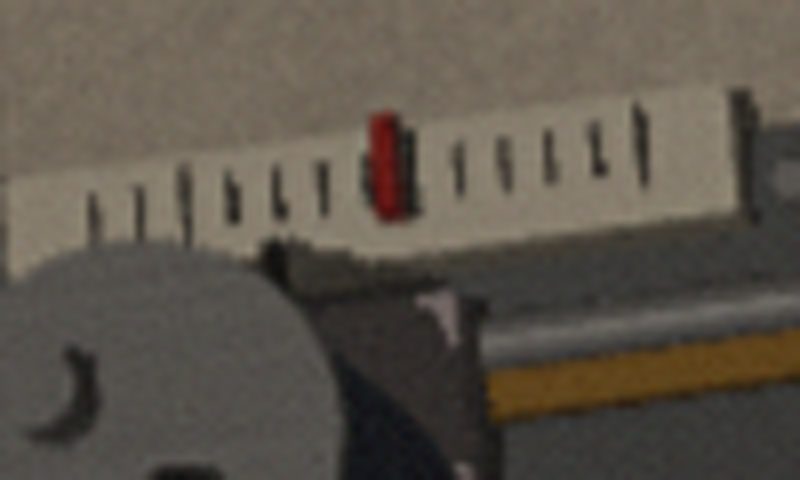

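```bash
python3 - <<'E'
from h import *
for f,cam,box in (("top0","top",(155,210,172,230)),("scene2","scene",(450,260,470,285))):
    m=ctrl.camera_model(cam);p=cv2.imread(f"pics/{f}.png").astype(int);x0,y0,x1,y1=box
    s=p[y0:y1,x0:x1];w=np.clip(s[...,2]-(s[...,0]+s[...,1])/2-25,0,None)
    v,u=np.mgrid[y0:y1,x0:x1]
    for r in range(y0,y1):
        k=w[r-y0]
        if k.sum()>40: 
            uu=(k*u[r-y0]).sum()/k.sum(); print(cam,r,round(uu,1),k.sum(),atz(m,uu,r,40).round(1)[:2])
    P=atz(m,(w*u).sum()/w.sum(),(w*v).sum()/w.sum(),40);print("C",P)
E
```

```text
top 214 162.2 73.5 [645.7 204. ]
top 215 162.0 110.0 [643.9 204.5]
top 216 162.2 130.5 [642.  204.3]
top 217 162.3 141.5 [640.2 204.2]
top 218 162.2 144.5 [638.4 204.4]
top 219 162.3 151.5 [636.5 204.5]
top 220 162.5 138.5 [634.7 204.3]
top 221 162.5 132.0 [632.8 204.3]
top 222 162.6 139.5 [631.  204.3]
top 223 162.8 134.0 [629.1 204.1]
top 224 162.9 129.0 [627.3 204. ]
top 225 162.9 122.5 [625.5 204.2]
top 226 163.0 94.0 [623.7 204.2]
C [634.35268448 204.25103176  40.        ]
scene 267 457.1 218.5 [624.7 204.4]
scene 268 457.6 333.0 [627.6 203.6]
scene 269 458.2 373.5 [630.5 203.3]
scene 270 458.9 365.5 [633.4 203. ]
scene 271 459.7 392.0 [636.4 202.7]
scene 272 460.4 403.0 [639.3 202.4]
scene 273 460.9 299.5 [642.1 201.8]
scene 274 461.4 222.5 [644.9 201.2]
scene 275 462.3 255.5 [647.8 201.2]
scene 276 462.6 143.0 [650.5 200.3]
scene 277 462.8 75.0 [653.1 199.2]
scene 278 462.7 75.0 [655.5 197.6]
scene 279 462.4 69.5 [657.8 195.7]
scene 280 462.3 44.5 [660.2 194.1]
C [638.20791475 202.10592927  40.        ]
```

move_arm:
  series:
    - [[-1,6.3,0],4.5,0]
    - [[-1.8,12.5,0],9,0]
    - [[-1.8,12.5,0],9,0]
    - [[-1.8,12.5,0],9,0]

```text
time_s: 9.7
eef_pos: [596.2, 56.4, 154.1]
ee_rot: [0.001, 0.866, 0.5, -0.001]
force: [-5.2, -9.5, 6.9]
grip_width: 0.202
```

```bash
python3 look.py w10; python3 - <<'E'
from h import *
p,d=ctrl.capture("scene"); cv2.imwrite("pics/scene3.png",p[:,:,::-1])
crop(p[:,:,::-1],405,200,555,300,5.3,"pics/s3c.png")
t=ctrl.sense()['eef_pos'];print(np.degrees(np.arctan2(t[1]+11,t[0]-556)),np.hypot(t[1]+11,t[0]-556))
E
```

```text
(array([596.18716976,  56.35287324, 154.08543454]), np.float64(59.941124284733846)) [-5.2 -9.5  6.9] 0.202 9.7
59.195276959949105 78.45332303153377
```

View pics/s3c.png

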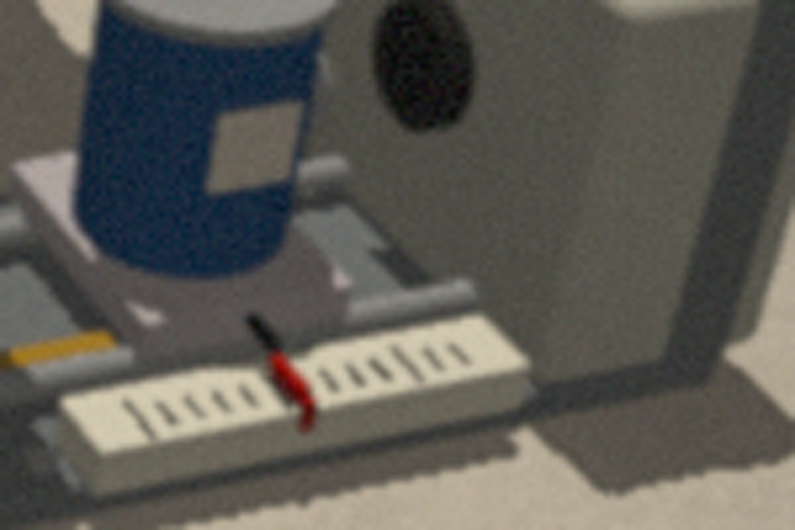

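```bash
python3 - <<'E'
from h import *
m=ctrl.camera_model("wrist");R,_=cv2.Rodrigues(m['rvec']);print(-R.T@m['tvec'],R[2],tool())
E
```

```text
[638.25970482 127.83316234 223.16103681] [-0.16016107 -0.27961401 -0.94665962] (array([596.17701914,  56.3849466 , 154.06798942]), np.float64(59.94577974783774))
```

move_arm:
  series:
    - [[0,0,0],0,0.6]
    - [[0,0,0],0,0.6]
    - [[0,0,0],0,0.6]
    - [[0,0,-45],0,0.6]
    - [[0,0,-85],0,0.6]
    - [[44,-31,-85],0,0.6]
    - [[44,-31,-85],0,0.6]
    - [[44,-31,-85],0,0.6]
    - [[44,-31,-85],0,0.6]

```text
time_s: 10.92
eef_pos: [591.5, 110.5, 237.4]
ee_rot: [-0.0, 0.866, 0.499, -0.0]
force: [-0.2, -1.6, 0.4]
grip_width: 0.602
```

```bash
python3 look.py w11 "(618,207,38.5)" "(618,210,38.5)" "(618,204,38.5)" "(634,204,40)" "(624,204,40)"; python3 - <<'E'
from h import *
p=cv2.imread("pics/w11.png"); crop(p,220,140,420,290,4,"pics/w11c.png")
E
```

```text
(array([591.48184804, 110.47520231, 237.36840884]), np.float64(59.91673180944072)) [-0.2 -1.6  0.4] 0.602 10.925
(618,207,38.5) [281.9  99.5]
(618,210,38.5) [279.8  96. ]
(618,204,38.5) [284.1 103. ]
(634,204,40) [303.5  91.5]
(624,204,40) [291.2  98.6]
```

View pics/w11.png

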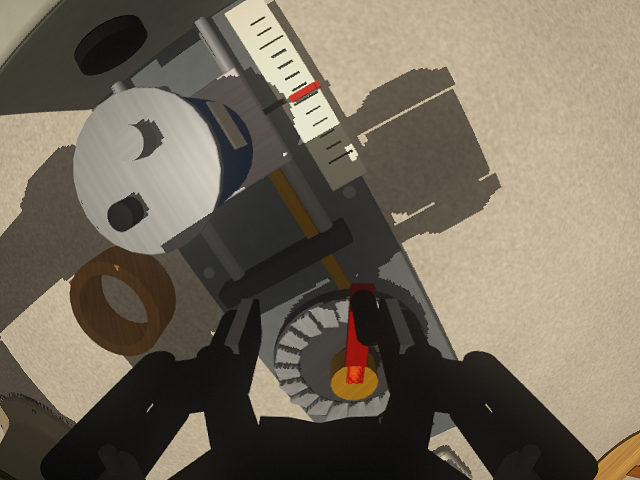

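View pics/w11c.png

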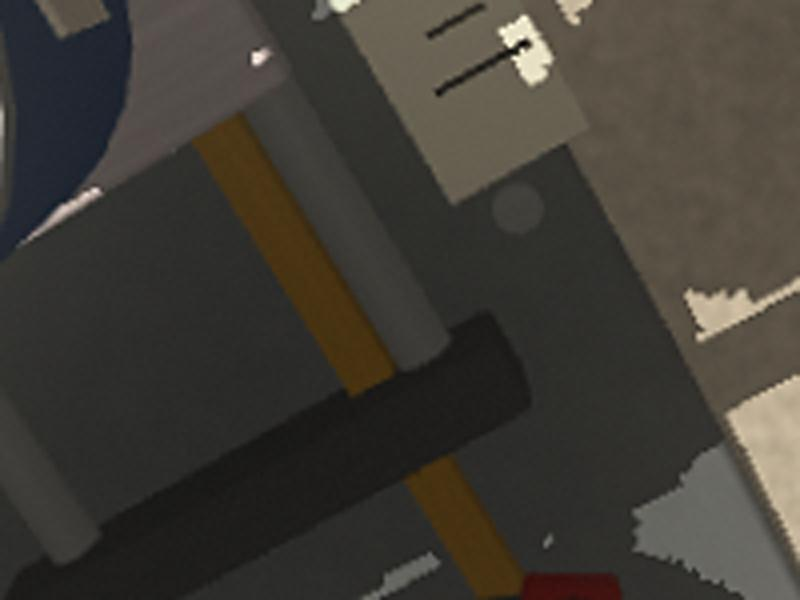

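```bash
python3 - <<'E'
from h import *
p=cv2.imread("pics/w11.png"); crop(p,240,60,350,140,7,"pics/w11c.png")
m=np.load("pics/w11_m.npy",allow_pickle=True).item()
for y in(202,204,206,208,210): print(y,[((projfish(m,(x,y,39))-[240,60])*7).round().tolist() for x in(618,626,645)])
E
```

```text
202 [[318.0, 318.0], [386.0, 278.0], [549.0, 184.0]]
204 [[308.0, 301.0], [376.0, 261.0], [539.0, 167.0]]
206 [[298.0, 285.0], [366.0, 244.0], [529.0, 151.0]]
208 [[288.0, 268.0], [356.0, 228.0], [519.0, 134.0]]
210 [[278.0, 252.0], [346.0, 211.0], [509.0, 118.0]]
```

View pics/w11c.png

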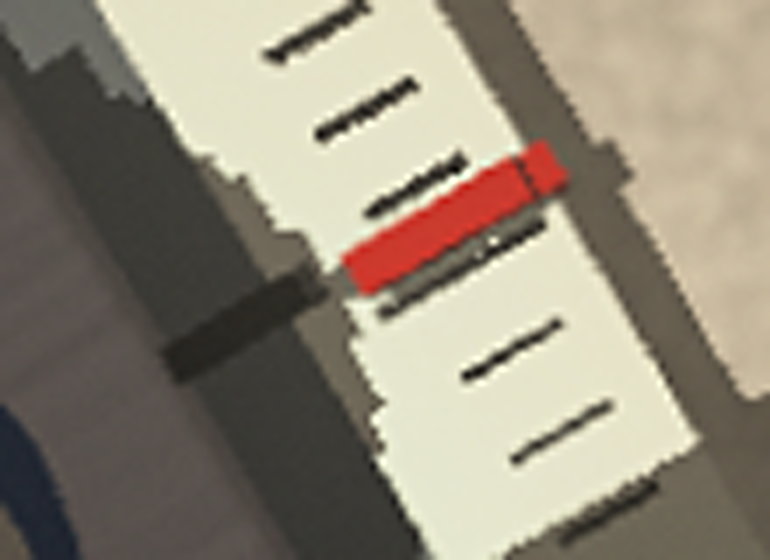

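move_arm:
  series:
    - [[-55,23,0],-7,0.6]
    - [[-110,46,0],-15,0.6]
    - [[-165,69,0],-22,0.6]
    - [[-215,89,0],-30,0.6]
    - [[-250,103,0],-30,0.6]
    - [[-250,103,0],-30,0.6]
    - [[-250,103,0],-30,0.6]
    - [[-250,103,0],-30,0.6]

```text
time_s: 11.98
eef_pos: [555.6, -155.7, 237.7]
ee_rot: [-0.0, 0.707, 0.707, 0.0]
force: [0.7, -0.5, -0.3]
grip_width: 0.601
```

```bash
python3 look.py w12 "(556,-160,87)" "(556,-11,72)" "(556,-11,44)"; python3 - <<'E'
from h import *
p,d=ctrl.capture("top"); cv2.imwrite("pics/top3.png",p[:,:,::-1])
p=cv2.imread("pics/w12.png"); crop(p,230,60,420,340,2.1,"pics/w12c.png")
E
```

```text
(array([ 555.58937328, -155.67631268,  237.69052014]), np.float64(90.04164465902751)) [ 0.7 -0.5 -0.3] 0.601 11.975
(556,-160,87) [318.2 258.1]
(556,-11,72) [318.3  22.3]
(556,-11,44) [318.4  32.2]
```

View pics/w12.png

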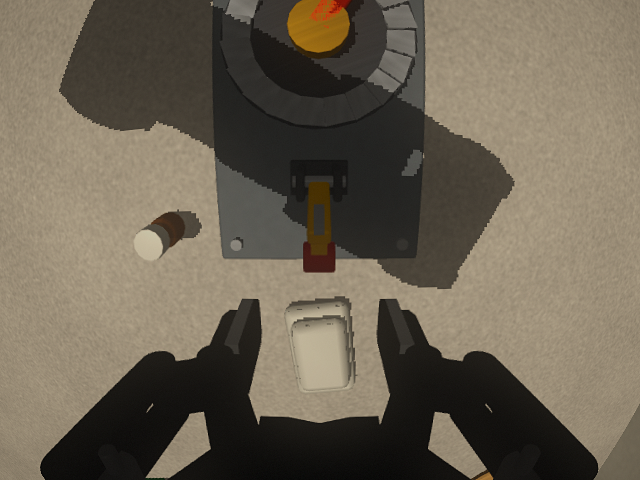

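View pics/top3.png

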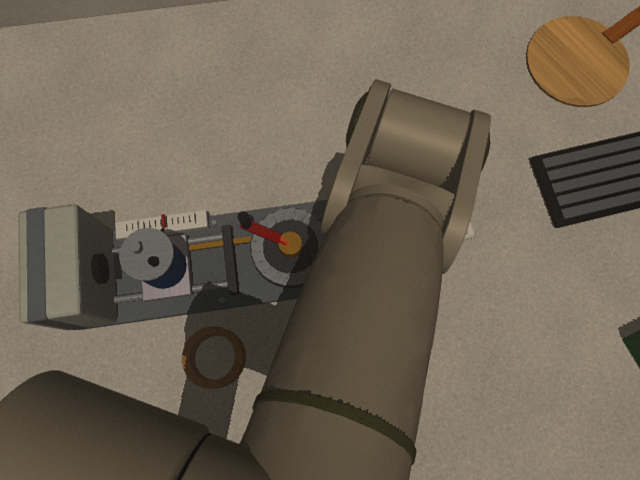

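```bash
python3 - <<'E'
from h import *
c=ctrl.camera_model("wrist")
def unwrap(img,m,z=50,ax=(556,-11)):
    th=np.arange(-150,-30,0.2);r=np.arange(74,40,-0.25)
    out=np.zeros((len(r),len(th),3),np.float32)
    R,_=cv2.Rodrigues(m['rvec']);f=K(m)
    T,Rr=np.meshgrid(np.radians(th),r)
    P=np.stack([ax[0]+Rr*np.cos(T),ax[1]+Rr*np.sin(T),np.full_like(T,z)],-1)@R.T+m['tvec']
    rr=np.hypot(P[...,0],P[...,1]);t=np.arctan2(rr,P[...,2])
    mx=(m['cx']+f*t*P[...,0]/rr).astype(np.float32);my=(m['cy']+f*t*P[...,1]/rr).astype(np.float32)
    return cv2.remap(img,mx,my,cv2.INTER_CUBIC)
# models: w3 saved? rebuild from tool pose offset of current model
m12=np.load("pics/w12_m.npy",allow_pickle=True).item()
def model_at(dp):  # same heading 90
    m=dict(m12);R,_=cv2.Rodrigues(m['rvec']);m['tvec']=m['tvec']-R@np.array(dp);return m
t12=np.array([555.59,-155.68,237.69])
rows=[]
for n,t in(("w3",(555.83,-74.6,187.05)),("w5",(555.56,-131.2,163.43)),("w12",t12)):
    m=model_at(np.array(t)-t12);u=unwrap(cv2.imread(f"pics/{n}.png"),m)
    u=cv2.convertScaleAbs(u,alpha=2.2)
    for a in range(-150,-30,10): cv2.putText(u,str(a),(int((a+150)*5),10),0,.35,(0,255,255),1);cv2.line(u,(int((a+150)*5),12),(int((a+150)*5),18),(0,255,255),1)
    rows.append(u)
cv2.imwrite("pics/unw.png",np.vstack(rows))
E
```

```text
(no output)
```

View pics/unw.png

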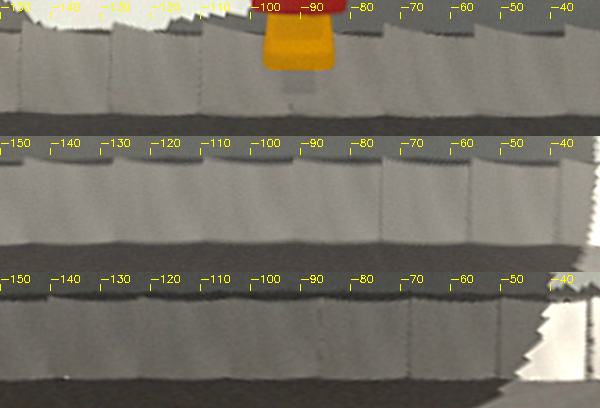

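move_arm:
  series:
    - [[55,10,0],7,0.6]
    - [[110,20,0],15,0.6]
    - [[165,31,0],22,0.6]
    - [[212,40.6,0],30,0.6]
    - [[212,40.6,0],30,0.6]
    - [[212,40.6,0],30,0.6]
    - [[212,40.6,45],30,0.6]
    - [[212,40.6,80],30,0.6]
    - [[212,40.6,85],30,0.6]
    - [[212,40.6,85],30,0.6]

```text
time_s: 13.32
eef_pos: [596.6, 54.6, 153.8]
ee_rot: [0.0, 0.866, 0.5, 0.001]
force: [0.2, -0.1, 0.5]
grip_width: 0.6
```

```bash
python3 look.py w13
```

```text
(array([596.58990592,  54.61360091, 153.79639228]), np.float64(59.94000194071831)) [ 0.2 -0.1  0.5] 0.6 13.325
```

View pics/w13.png

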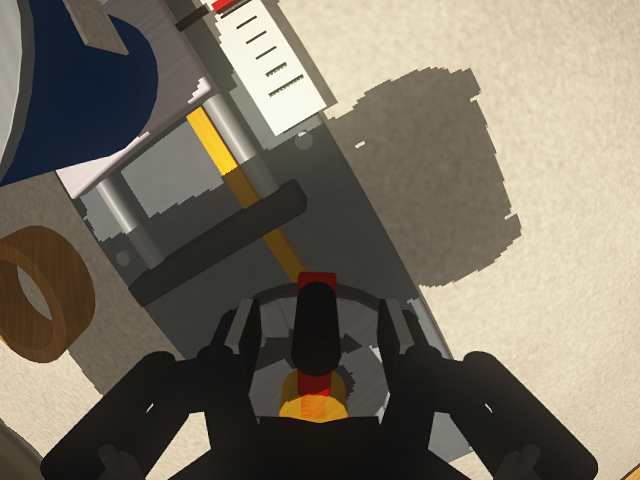

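move_arm:
  series:
    - [[0,0,0],0,0]
    - [[0,0,0],0,0]
    - [[0,0,0],0,0]
    - [[0,-3.5,0],-2.5,0]
    - [[-0.3,-7,0],-5,0]
    - [[-0.3,-7,0],-5,0]
    - [[-0.3,-7,0],-5,0]

```text
time_s: 14.25
eef_pos: [590.3, 58.8, 153.7]
ee_rot: [0.0, 0.844, 0.537, 0.001]
force: [-1.1, 1.6, 5.6]
grip_width: 0.201
```

```bash
python3 look.py w14
```

```text
(array([590.29148738,  58.75856607, 153.68754772]), np.float64(64.96527560206681)) [-1.1  1.6  5.6] 0.201 14.25
```

move_arm:
  series:
    - [[0,0,0],0,0.6]
    - [[0,0,0],0,0.6]
    - [[0,0,0],0,0.6]
    - [[0,0,-45],0,0.6]
    - [[0,0,-85],0,0.6]
    - [[-55,14,-85],-8,0.6]
    - [[-110,28,-85],-16,0.6]
    - [[-165,42,-85],-25,0.6]
    - [[-176.7,44.2,-85],-25,0.6]
    - [[-176.7,44.2,-85],-25,0.6]

```text
time_s: 15.55
eef_pos: [555.2, -120.3, 237.6]
ee_rot: [-0.0, 0.708, 0.706, 0.0]
force: [0.7, 0.6, -0.6]
grip_width: 0.604
```

move_arm:
  series:
    - [[0,0,0],0,0.6]

```text
time_s: 15.68
eef_pos: [555.5, -118.9, 237.6]
ee_rot: [-0.0, 0.707, 0.707, 0.0]
force: [-0.5, 0.3, 0.1]
grip_width: 0.599
```

```bash
python3 look.py w15; cat > unw.py <<'E'
import sys
from h import *
n=sys.argv[1]
img=cv2.imread(f"pics/{n}.png");m=np.load(f"pics/{n}_m.npy",allow_pickle=True).item()
ax=(556,-11);z=50
th=np.arange(-150,-30,0.2);r=np.arange(74,40,-0.25)
R,_=cv2.Rodrigues(m['rvec']);f=K(m)
T,Rr=np.meshgrid(np.radians(th),r)
P=np.stack([ax[0]+Rr*np.cos(T),ax[1]+Rr*np.sin(T),np.full_like(T,z)],-1)@R.T+m['tvec']
rr=np.hypot(P[...,0],P[...,1]);t=np.arctan2(rr,P[...,2])
u=cv2.remap(img,(m['cx']+f*t*P[...,0]/rr).astype(np.float32),(m['cy']+f*t*P[...,1]/rr).astype(np.float32),cv2.INTER_CUBIC)
u=cv2.convertScaleAbs(u,alpha=2.2)
for a in range(-150,-30,10): cv2.putText(u,str(a),(int((a+150)*5),10),0,.35,(0,255,255),1);cv2.line(u,(int((a+150)*5),12),(int((a+150)*5),18),(0,255,255),1)
cv2.imwrite(f"pics/{n}_u.png",np.vstack([u,cv2.resize(img[:300,160:480],(600,562))[:400]]))
E
python3 unw.py w15
```

```text
(array([ 555.48059237, -118.87667373,  237.62484414]), np.float64(90.00254527863862)) [-0.5  0.3  0.1] 0.599 15.675
```

View pics/w15_u.png

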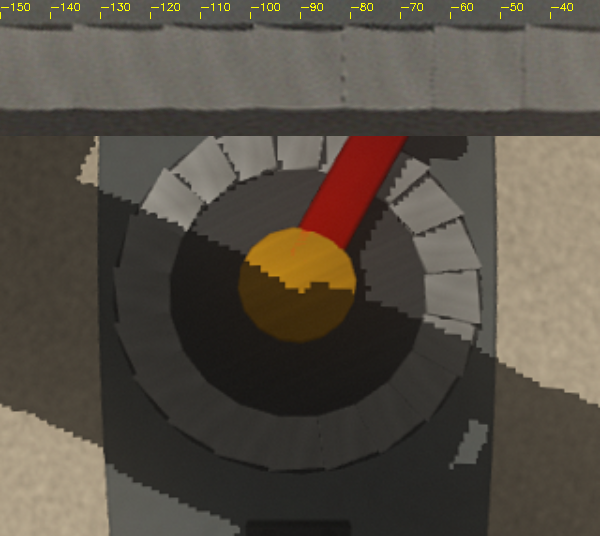

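move_arm:
  series:
    - [[-40,0.3,0],0,0.6]
    - [[-40,0.3,40],0,0.6]
    - [[-40,0.3,80],0,0.6]
    - [[-40,0.3,95],0,0.6]
    - [[-40,0.3,95],0,0.6]
    - [[-40,0.3,95],0,0]
    - [[-40,0.3,95],0,0]
    - [[-40,0.3,95],0,0]
    - [[-40,0.3,95],0,0]
  force: 25

```text
time_s: 16.85
eef_pos: [555.6, -160.4, 144.2]
ee_rot: [0.001, 0.707, 0.707, -0.0]
force: [-3.9, 0.4, 5.2]
grip_width: 0.228
```

```bash
python3 look.py w16
```

```text
(array([ 555.59084417, -160.36901724,  144.22070849]), np.float64(89.98283616342587)) [-3.9  0.4  5.2] 0.228 16.85
```

View pics/w16.png

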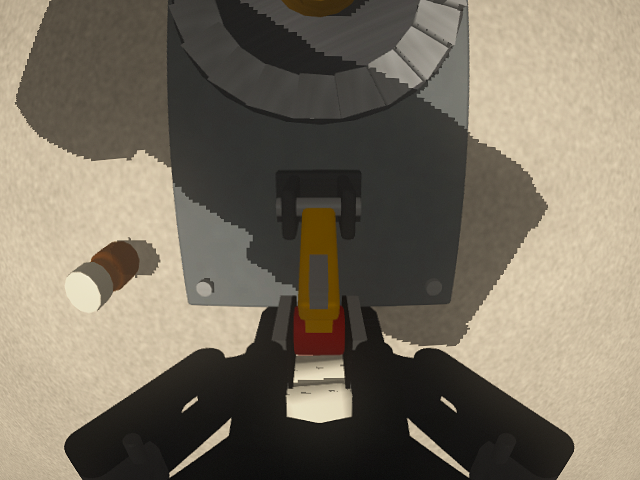

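move_arm:
  series:
    - [[4.5,0,-5.6],0,0]
    - [[9.6,0,-10.6],0,0]
    - [[18.8,0,-16.8],0,0]
    - [[29.1,0,-20.9],0,0]
    - [[40,0,-22.9],0,0]
    - [[51.1,0,-22.5],0,0]
    - [[61.8,0,-19.8],0,0]
    - [[70.2,0,-15.9],0,0]
    - [[77.8,0,-10.6],0,0]
    - [[77.8,0,-10.6],0,0]

```text
time_s: 18.15
eef_pos: [555.4, -80.9, 154.2]
ee_rot: [-0.001, 0.707, 0.707, 0.0]
force: [-4.2, 2.6, 5.5]
grip_width: 0.226
```

```bash
python3 look.py w17
```

```text
(array([555.38545867, -80.89042918, 154.17238647]), np.float64(90.021630703599)) [-4.2  2.6  5.5] 0.226 18.15
```

View pics/w17.png

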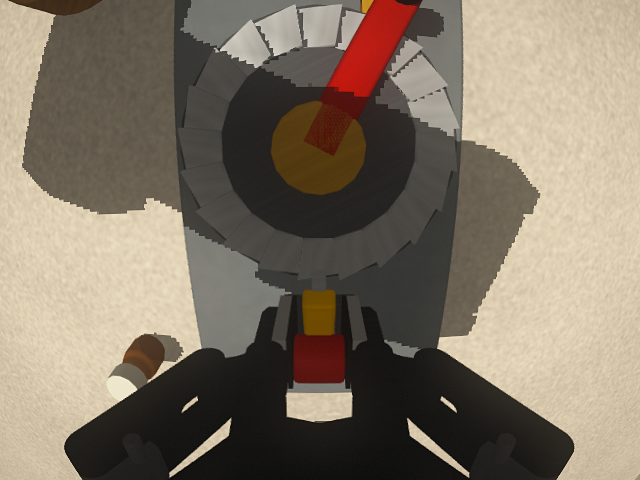

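move_arm:
  series:
    - [[3,0,2.6],0,0]
    - [[5.3,0,5.1],0,0]
    - [[7.7,0,8],0,0]
    - [[8.3,0,8.7],0,0]
    - [[8.3,0,8.7],0,0]
    - [[8.3,0,8.7],0,0.6]
    - [[8.3,0,8.7],0,0.6]
    - [[8.3,0,8.7],0,0.6]
    - [[8.3,0,-30],0,0.6]
    - [[8.3,0,-70],0,0.6]

```text
time_s: 19.45
eef_pos: [555.4, -74.1, 224.0]
ee_rot: [-0.001, 0.707, 0.707, -0.0]
force: [-0.0, -0.0, -0.5]
grip_width: 0.602
```

move_arm:
  series:
    - [[0,0,-5],0,0.6]
    - [[0,0,-5],0,0.6]

```text
time_s: 19.7
eef_pos: [555.4, -74.1, 227.8]
ee_rot: [-0.0, 0.707, 0.707, -0.0]
force: [0.1, -0.3, -0.7]
grip_width: 0.601
```

```bash
python3 look.py w18 "(556,-71,85)" "(556,-11,72)"; python3 unw.py w18;python3 - <<'E'
from h import *
p,d=ctrl.capture("scene"); cv2.imwrite("pics/scene4.png",p[:,:,::-1])
a=cv2.imread("pics/scene0.png");crop(a,220,220,380,320,4,"pics/a.png");crop(p[:,:,::-1],220,220,380,320,4,"pics/b.png")
cv2.imwrite("pics/ab.png",np.hstack([cv2.imread("pics/a.png")[:,:400],cv2.imread("pics/b.png")[:,:400]]))
E
```

```text
(array([555.38153633, -74.06709409, 227.82278638]), np.float64(89.96344514269487)) [ 0.1 -0.3 -0.7] 0.601 19.7
(556,-71,85) [318.7 251.6]
(556,-11,72) [318.6 150.4]
```

View pics/w18_u.png

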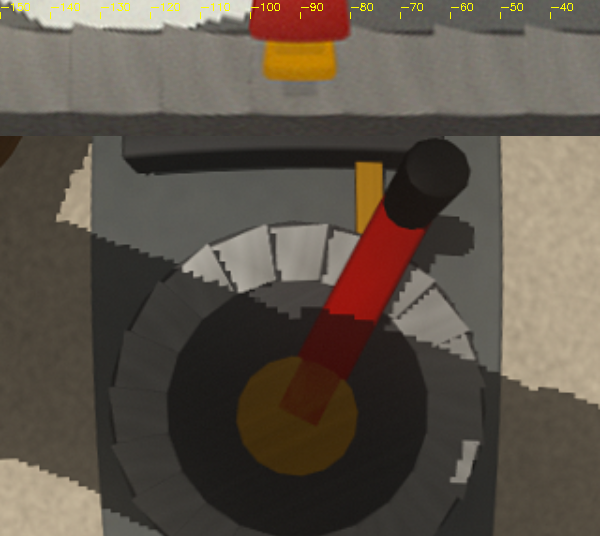

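View pics/ab.png

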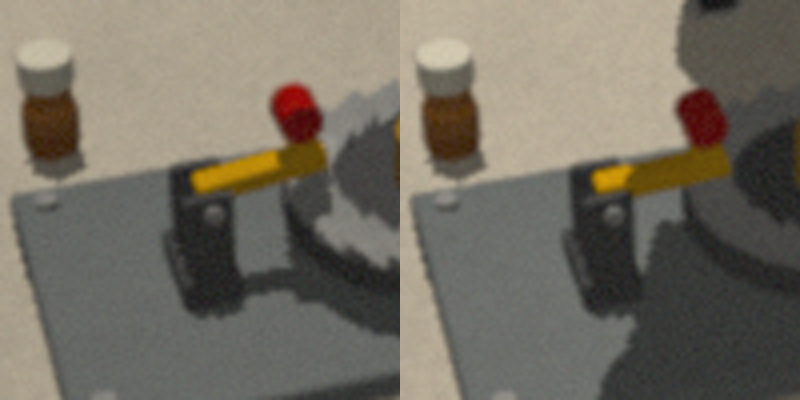

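move_arm:
  series:
    - [[50,13,0],8,0.6]
    - [[100,26,0],17,0.6]
    - [[133,35,0],25,0.6]
    - [[133,35,0],25,0.6]
    - [[133,35,0],25,0.6]
    - [[133,35,40],25,0.6]
    - [[133,35,70],25,0.6]
    - [[133,35,74],25,0.6]
    - [[133,35,74],25,0.6]

```text
time_s: 20.92
eef_pos: [590.9, 58.2, 155.1]
ee_rot: [0.0, 0.844, 0.537, 0.0]
force: [0.6, 0.5, 0.1]
grip_width: 0.6
```

```bash
python3 look.py w19
```

```text
(array([590.94431427,  58.17470531, 155.12411181]), np.float64(64.94706580799954)) [0.6 0.5 0.1] 0.6 20.925
```

View pics/w19.png

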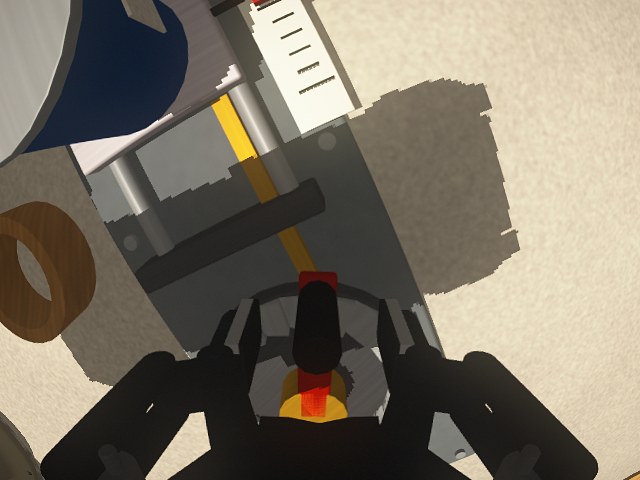

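move_arm:
  series:
    - [[0,0,0],0,0]
    - [[0,0,0],0,0]
    - [[0,0,0],0,0]
    - [[0,0,0],0,0]
    - [[0,1.5,0],1,0]
    - [[0,3,0],2,0]
    - [[0,3,0],2,0]
  force: 40

```text
time_s: 21.85
eef_pos: [593.5, 57.4, 155.2]
ee_rot: [0.0, 0.853, 0.522, 0.0]
force: [-2.5, -1.3, 6.6]
grip_width: 0.198
```

```bash
cat > f.py <<'E'
from h import *
s=ctrl.sense();p,a=tool();r=np.radians(a);X=np.array([np.cos(r),np.sin(r)]);Y=np.array([np.sin(r),-np.cos(r)])
F=s['force'];print("t",s['time_s'],"pos",p.round(2),"a",round(a,2),"ang",np.degrees(np.arctan2(p[1]+11,p[0]-556)).round(2),"Frad",(F[:2]@X).round(2),"Ftan",(F[:2]@Y).round(2),"Fz",F[2].round(1),"Mz",s['wrist_torque'].round(3),s['grip_width'].round(3))
E
python3 f.py
```

```text
Traceback (most recent call last):
  File "f.py", line 3, in <module>
    F=s['force'];print("t",s['time_s'],"pos",p.round(2),"a",round(a,2),"ang",np.degrees(np.arctan2(p[1]+11,p[0]-556)).round(2),"Frad",(F[:2]@X).round(2),"Ftan",(F[:2]@Y).round(2),"Fz",F[2].round(1),"Mz",s['wrist_torque'].round(3),s['grip_width'].round(3))
                                                                                                                                                                                                                                      ^^^^^^^^^^^^^^^^^^^^^
AttributeError: 'float' object has no attribute 'round'
```

```bash
sed -i "s/s\['grip_width'\].round(3)/s['grip_width']/" f.py; python3 f.py
```

```text
t 21.85 pos [593.51  57.45 155.15] a 62.96 ang 61.27 Frad -2.32 Ftan -1.61 Fz 6.6 Mz [-0.12   0.401 -0.097] 0.19772922804831233
```

move_arm:
  series:
    - [[-0.1,1.4,0],1,0]
    - [[-0.1,2.8,0],2,0]
    - [[-0.1,2.8,0],2,0]

```text
time_s: 22.22
eef_pos: [595.9, 56.0, 155.2]
ee_rot: [0.0, 0.862, 0.507, 0.0]
force: [-2.7, -1.6, 5.8]
grip_width: 0.203
```

```bash
python3 f.py
```

```text
t 22.225 pos [595.9   56.04 155.16] a 60.96 ang 59.24 Frad -2.68 Ftan -1.57 Fz 5.8 Mz [-0.184  0.46  -0.151] 0.20311156530295135
```

move_arm:
  series:
    - [[0,1,0],0.7,0]
    - [[0,1,0],0.7,0]

```text
time_s: 22.48
eef_pos: [596.7, 55.5, 155.2]
ee_rot: [0.0, 0.865, 0.502, 0.0]
force: [-2.6, -1.1, 7.1]
grip_width: 0.201
```

```bash
python3 f.py
```

```text
t 22.475 pos [596.71  55.53 155.15] a 60.26 ang 58.53 Frad -2.25 Ftan -1.71 Fz 7.1 Mz [-0.197  0.52  -0.128] 0.20125862440283204
```

move_arm:
  series:
    - [[0,1,0],0.7,0]
    - [[0,1,0],0.7,0]

```text
time_s: 22.72
eef_pos: [597.4, 55.2, 155.1]
ee_rot: [0.0, 0.868, 0.497, -0.0]
force: [-4.4, -1.2, 6.6]
grip_width: 0.199
```

```bash
python3 f.py
```

```text
t 22.725 pos [597.38  55.17 155.12] a 59.57 ang 57.98 Frad -3.29 Ftan -3.17 Fz 6.6 Mz [-0.158  0.743 -0.031] 0.1986932964876643
```

move_arm:
  series:
    - [[0,0.7,0],0.4,0]
    - [[0,0.7,0],0.4,0]

```text
time_s: 22.98
eef_pos: [597.6, 55.0, 155.1]
ee_rot: [-0.0, 0.87, 0.494, -0.001]
force: [-6.8, 0.2, 9.6]
grip_width: 0.196
```

```bash
python3 f.py
```

```text
t 22.975 pos [597.65  55.02 155.11] a 59.19 ang 57.75 Frad -3.32 Ftan -5.9 Fz 9.6 Mz [-0.044  1.027 -0.01 ] 0.19560264855284515
```

move_arm:
  series:
    - [[0,0.5,0],0.2,0]
    - [[0,0.5,0],0.2,0]

```text
time_s: 23.22
eef_pos: [597.8, 54.9, 155.1]
ee_rot: [-0.001, 0.87, 0.492, -0.001]
force: [-9.0, 1.7, 10.4]
grip_width: 0.2
```

```bash
python3 f.py
```

```text
t 23.225 pos [597.84  54.93 155.12] a 59.01 ang 57.6 Frad -3.2 Ftan -8.6 Fz 10.4 Mz [0.028 1.264 0.063] 0.2004345718876041
```

move_arm:
  series:
    - [[0,0.4,0],0,0]
    - [[0,0.8,0],0,0]
    - [[0,0.8,0],0,0]

```text
time_s: 23.6
eef_pos: [598.1, 54.8, 155.1]
ee_rot: [-0.001, 0.87, 0.492, -0.001]
force: [-12.5, 1.9, 11.5]
grip_width: 0.197
```

```bash
python3 f.py;python3 - <<'E'
from h import *
p,d=ctrl.capture("scene"); cv2.imwrite("pics/scene5.png",p[:,:,::-1])
crop(p[:,:,::-1],230,200,550,340,2.5,"pics/s5c.png")
E
```

```text
t 23.6 pos [598.09  54.78 155.11] a 59.01 ang 57.39 Frad -4.82 Ftan -11.69 Fz 11.5 Mz [ 0.261  1.72  -0.03 ] 0.19717569034886911
```

View pics/s5c.png

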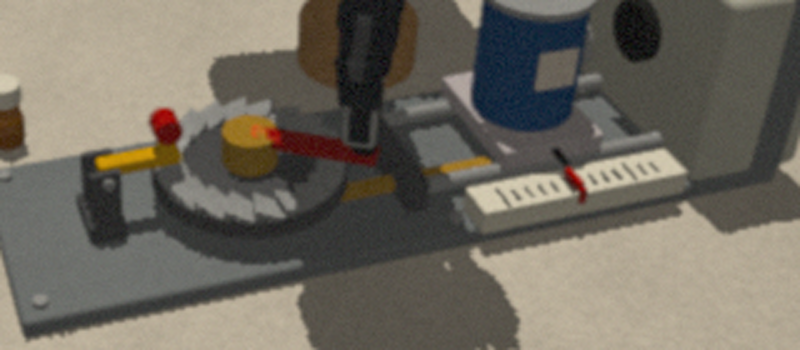

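move_arm:
  series:
    - [[0,0.8,0],0,0.6]
    - [[0,0.8,0],0,0.6]
    - [[0,0.8,0],0,0.6]
    - [[0,0.8,0],0,0.6]
    - [[0,0.8,-40],0,0.6]
    - [[0,0.8,-85],0,0.6]
    - [[44,-31,-85],0,0.6]
    - [[44,-31,-85],0,0.6]
    - [[44,-31,-85],0,0.6]

```text
time_s: 24.78
eef_pos: [595.3, 107.6, 238.9]
ee_rot: [0.0, 0.87, 0.492, -0.0]
force: [0.5, -0.2, 0.5]
grip_width: 0.6
```

```bash
python3 f.py; python3 look.py w20;python3 - <<'E'
from h import *
p=cv2.imread("pics/w20.png"); crop(p,240,40,350,130,7,"pics/w20c.png")
E
```

```text
t 24.775 pos [595.32 107.62 238.95] a 58.99 ang 71.66 Frad 0.13 Ftan 0.56 Fz 0.5 Mz [0.004 0.02  0.   ] 0.5998420055082552
(array([595.32125747, 107.6218794 , 238.94986787]), np.float64(58.99164348472889)) [ 0.5 -0.2  0.5] 0.6 24.775
```

View pics/w20.png

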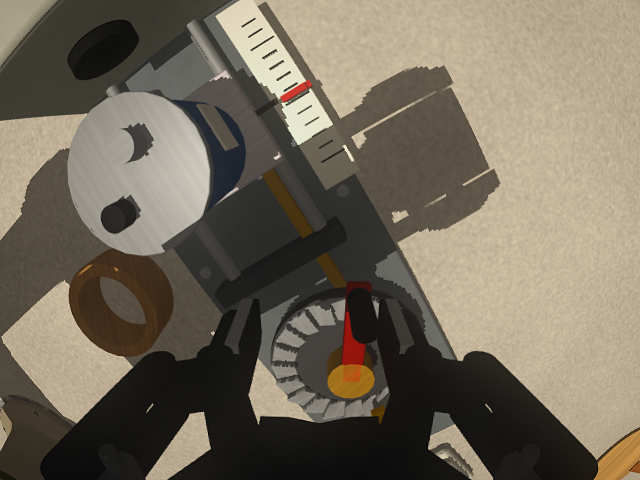

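View pics/w20c.png

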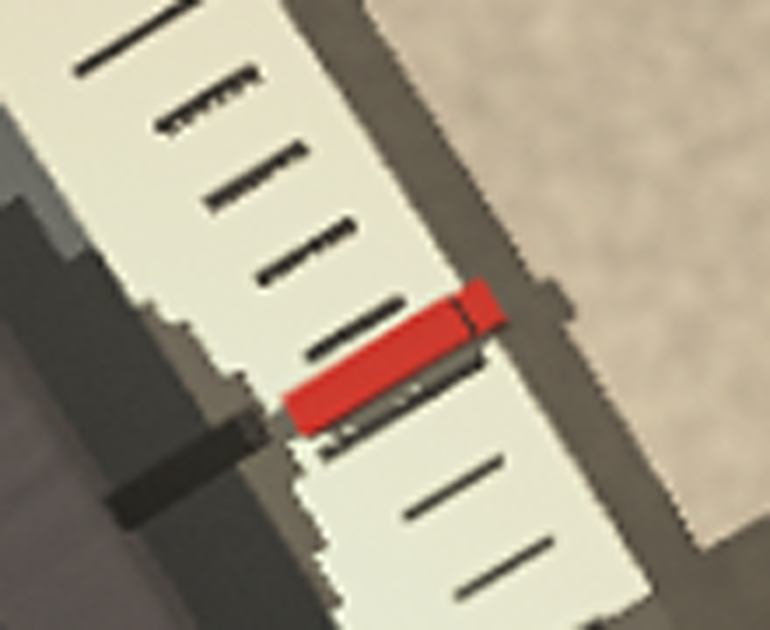

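```bash
python3 - <<'E'
from h import *
p,d=ctrl.capture("scene"); cv2.imwrite("pics/scene6.png",p[:,:,::-1])
crop(p[:,:,::-1],130,180,510,340,2.1,"pics/s6c.png")
E
```

```text
(no output)
```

View pics/s6c.png

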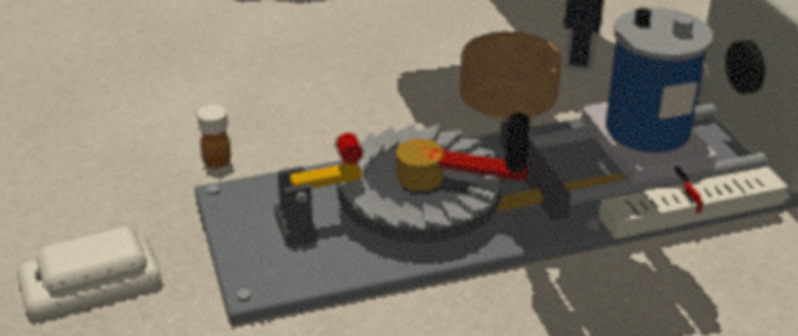

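```bash
python3 -c "
from rig import ctrl
print(ctrl.finish_job())"
```

```text
the job is handed in; nothing more can be done
None
```

The job is done and handed in at about 25 s of the 72 s allowed. I laid the pawl on its back, cranked the can off the port, lowered the pawl into the teeth and set the wheel against it.

- **Cranking:** I turned the crank backward about 65°, which put the pointer roughly 1.3 mm on the port side of the marker. A tooth face stood almost at the pawl's nose there, so I turned the crank about 5° forward with the pawl still up. That gave the pawl a clean gap to drop into.
- **Bearing on the pawl:** With the pawl down, the wheel moved backward about 6° and stopped. The force at the knob rose from about 1.6 N while free to about 12 N against the pawl, between the 6 N needed and the 23 N limit. I then let go and raised the gripper clear.
- **Last checks:** The wrist picture shows the pointer within about 1 mm of the marker, where a tooth is 6.3 mm. The pawl is down in the teeth, the force on the gripper reads zero, and the vial, tape roll and mouse look undisturbed.
- **Disagreement:** The scene camera put the pointer about 1–2 mm farther to the port side than the near-vertical wrist view did. I relied on the wrist view.

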